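# Seat an inspection-camera lens barrel in the V-block and hold it down

### The job

Take the loose lid off the lens box and lay it flat on the bench, right way up and clear of the box. Then take the lens barrel out of the box, seat it in the steel V-block, centred along the block so that it bears on both sloping faces at both ends, and finish while still holding it pressed down into the V with about 10 N: do not let up at the end. Leave the gauge, the grease jar and the brass coupling where they are.

Things in the scene. Friction and masses are not known exactly. Their poses are not given: they have to be found in the camera images.
- lens_box: Grey plastic open-topped box fixed to the bench, 180 (own x) x 144 (own y) x 60 mm high, walls and floor 5 mm, inside 170 x 134 mm. Origin: centre of its underside, on the bench; x along its long side, z up. Inside are two low black V-shaped rubber saddles at x = -52 and +52 mm, each 20 mm long, 48 mm wide, 23 mm high above the bench; between them the floor is free. The barrel lies in the saddles along the box's x.
- lid: Loose grey lid, 184 (own x) x 148 (own y) mm, 0.2 kg: a 6 mm plate with a 5 mm deep locating lip below that drops into the box with 3 mm play. Origin: centre of the lip's lower edge (the lid's underside); plate from z = 5 to 11 mm. On the box the origin is 55 mm above the bench; laid flat on the bench it is at bench height. A black bar handle stands on its middle: 64 mm long along x, 14 mm wide along y, from z = 11 to 45 mm.
- lid_handle (a point): Centre of the top face of the lid's bar handle, 45 mm above the lid's origin; axes as the lid's (bar along x, to be pinched across y).
- barrel: Cylindrical aluminium lens barrel with dark rings and a glass front, 40 mm diameter, 140 mm long, about 0.35 kg (0.28 to 0.42). Origin: on its axis at mid-length; x along the axis. It starts lying level in the closed lens box, its axis 33 mm above the bench (20 mm radius), parallel to the box's x; it may roll about its own x.
- vblock: Split steel V-block fixed to the bench: base plate 150 (own x) x 110 (own y) x 10 mm, with two identical 90-degree V supports on it, each 30 mm long, centred at x = -47 and +47 mm, 72 mm wide, tops 42 mm above the bench. Between them is a gap 64 mm long in x, open down to the base plate, with room for gripper fingers. The sloping faces are ground and lightly oiled (low friction). Groove along x. Origin: centre of its underside, on the bench, z up.
- v_left: The sloping faces on the block's +y side (both supports), 45 degrees, fixed to the block; origin and axes as vblock.
- v_right: The sloping faces on the block's -y side (both supports), 45 degrees, fixed to the block; origin and axes as vblock.
- seat (a point): Where the middle of the barrel's axis is when seated: 46.3 mm above the bench on the V-block's centre; x along the groove. The seated barrel's top line is 66.3 mm above the bench. The barrel touches each face 14 mm to the side of and 14 mm below its axis.
- gauge: Bystander: round steel pressure gauge lying on its back, 64 mm diameter, 26 mm high, brass stem; origin at centre of its underside.
- grease: Bystander: white jar with a black cap, 56 mm diameter, 55 mm high; origin at centre of its underside.
- coupling: Bystander: small upright brass coupling, 32 mm diameter, 48 mm high; origin at centre of its underside.
Mind the look-alikes: they are no part of the job. Leave any orange look-alike of the lens_box alone.

How it is judged:
By the outcome, as a careful person would: the job done as asked, in the order asked, and still so for the second after the job is handed in, while the arm keeps its last pose, push and grip.
It also fails if it takes over 69 s, if anything falls off the work surface, if the arm or the gripper's body presses on something with over 40 N, if the wrist force passes 120 N, or if a joint passes its speed limit or range.

### The arm

A 6-joint arm with a two-finger parallel gripper is mounted at the origin on the work surface. World frame = base frame: x ahead of the robot, y to its left, z up, the work surface at z = 0. Lengths are in m, angles in rad, forces in N, time in s.
With the tool pointing down it reaches from about 0.3 to 0.875 m from the base axis. Payload 6.4 kg.
Tool frame: the origin (TCP) lies on the centre line of the jaws, within the pads' length; the fingertips stand 11 mm ahead of it and the grasp point (between the pads) lies 8 mm behind it; x points along the fingers, y is the direction in which the jaws open and shut, and the axes are right-handed (so a half turn about x gives the same grasp; the last joint's range is limited). The gripper opens to 85 mm and grips with 20 to 120 N. Pads are 22 mm wide; open, the fingers measure 114 mm over their backs; the gripper's body (76 mm by 85 mm) begins 54 mm behind the grasp point. The pads swing forward as they close: fully open they stand 13 mm farther back than shut.
Start: joints at [-1.35, 0.181, 1.607, -0, 1.354, -0.206], TCP at [0.238, -0.523, 0.242] pointing down, gripper open.
Joint ranges: [-2.99, 2.99], [-0.89, 2.07], [0.3, 2.58], [-1.14, 4.28], [0, 2.63], [-3.12, 3.12]. Speed limits (rad/s): [2.57, 2.57, 3.01, 3.14, 3.14, 3.14].

### API

Orientations are given as a unit quaternion [w, x, y, z].
In Python, from bench import ctrl, camera, hand_in gives the robot as it stands. The module is installed in compiled form; this text tells all that it offers.
- The arm moves only by the tool drive_tool, never from a script. Its argument "increments" is a list of rows, each a list of 7 numbers: the shift along the tool's x, y, z in m, then the turn, a rotation vector about the tool's x, y, z in degrees, then the gripper's target within -1 to 1 (fully open at 1, half-way at 0, shut at -1). In form: [[dx, dy, dz, rx, ry, rz, claw], ...]. A call has 1 to 10 rows; each row shifts and turns the commanded pose from where the row before left it, along the tool's axes as they then stand; what a row does not reach is not made up. A row lasts 1/8 s, in which the tool goes at most 62.5 mm and 10.7 degrees, less where a joint would pass 70% of its speed; a pose out of reach is approached as far as the arm can. A call is refused whole if a number of a shift passes 0.0625 or a number of a turn 10.7, either way. A call with a gripper value outside its range is refused whole. The fingers move at their own pace and stop on an object; the grip force is fixed at half the most. Time passes only in rows, so rows that do not move let the fingers close. It gives the time, the measured TCP pose, the force and the opening at its end, in the units of the state.
- ctrl.get_obs(): the state, without advancing time (a new reading comes with each control period).
- camera(name): name is "side" or "top"; returns a dict with "img" (480x640x3 uint8, red, green, blue), "depth" (480x640 float32, m along the optical axis (not along the pixel's ray), 0 where there is no reading), "fx", "fy", "cx", "cy" (pixels), "world_from_camera" (4x4, takes a point from camera to world coordinates). Camera axes: x right, y down, z forward; pixel columns grow to the right and rows downward; lengths in m; the calibration is good to about 2 mm. A picture is of the moment at which its call begins.
- hand_in(): hands the job in, once; it reports no verdict.
The state is a dict: "time_s": time; "q": joint angles; "dq": joint speeds; "joint_efforts": joint torques, N m; "eef_pos": TCP position; "eef_rot": TCP orientation; "wrist_force": force on the tool from outside, world axes, zero at the start; "torque": the same for the moment, N m; "opening": opening from 0.0 (shut) to 1.0 (fully open).
Only numpy, scipy, OpenCV 4.12 (cv2) and the standard library are available. Lean on these libraries where they do the work, as an engineer would, in place of code of your own. Each camera call takes 0.05 s, during which the arm holds its last target.

## Working session

There is one attempt and no reset: what is moved stays moved. The work goes in short steps, Python scripts to look and compute and a tool call to move; the robot and the scene stay as the last step left them, time stands still between calls to the robot, and variables do not carry over. Pictures are saved under pics/ and viewed, and the job is handed in when it is done.

Besides the shell and the picture viewer there is one more tool, called after "Emit:" as name([rows], argument=value, ...), one row to a line, values as JSON. drive_tool: Moves the arm, as the interface text tells. Its arguments: {"type":"object","properties":{"increments":{"type":"array","items":{"type":"array","items":{"type":"number"}}}},"required":["increments"]}

```bash
mkdir -p pics
python3 - <<'E'
from bench import ctrl,camera
import cv2,numpy as np
o=ctrl.get_obs();print({k:np.round(v,4) for k,v in o.items()})
for n in("side","top"):
    c=camera(n);cv2.imwrite(f"pics/{n}0.png",c["img"][:,:,::-1]);np.savez(f"{n}0.npz",**c)
    print(n,c["fx"],c["cx"],c["cy"],np.round(c["world_from_camera"],3).tolist())
E
```

```text
{'time_s': np.float64(0.0), 'q': array([-1.3503,  0.1815,  1.608 ,  0.    ,  1.3538, -0.2063]), 'dq': array([-0.001 ,  0.0002,  0.0002, -0.0005,  0.002 , -0.0002]), 'joint_efforts': array([ 5.00000e-04, -4.44860e+01, -3.51334e+01, -1.00000e-04,
        9.10000e-03,  0.00000e+00]), 'eef_pos': array([ 0.2379, -0.5229,  0.2414]), 'eef_rot': array([-0.1491, -0.6911, -0.1504,  0.6911]), 'wrist_force': array([-0.32  ,  0.409 ,  0.3708]), 'torque': array([ 0.0133,  0.02  , -0.0142]), 'opening': np.float64(1.0044)}
side 595.359526710979 322.69690039966275 249.95100058683337 [[-0.981, -0.109, 0.162, 0.307], [-0.194, 0.473, -0.859, 0.937], [0.017, -0.874, -0.485, 0.626], [0.0, 0.0, 0.0, 1.0]]
top 444.8579604896484 316.2052436889357 237.23102532612342 [[-0.002, -0.992, 0.128, 0.394], [-1.0, 0.003, 0.006, -0.009], [-0.006, -0.128, -0.992, 0.868], [0.0, 0.0, 0.0, 1.0]]
```

View pics/top0.png

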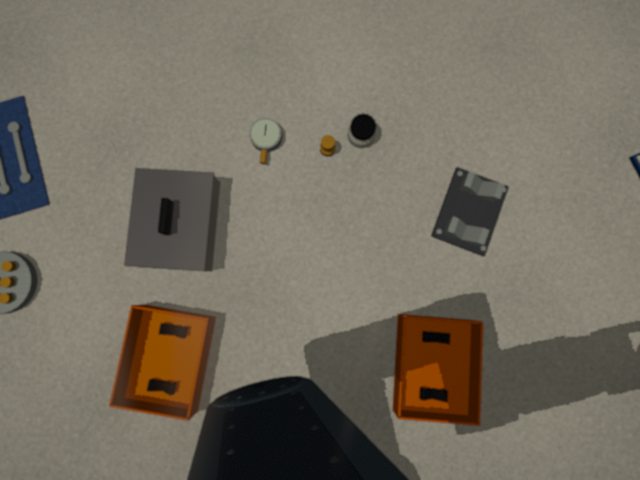

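View pics/side0.png

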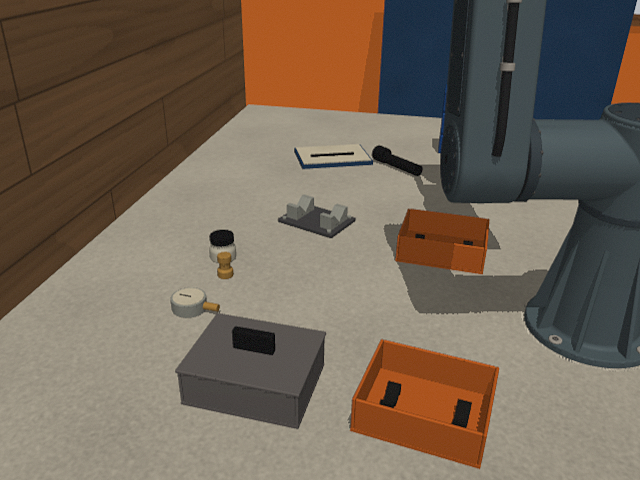

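The top view shows the grey lidded box at about (170,220) with its handle at (166,216). The V-block is at about (470,212), the gauge, coupling and jar are at (266,140), (328,146) and (363,130), and there are two orange look-alikes. I'll enlarge the box and V-block and measure them.

```bash
cat > h.py <<'E'
import numpy as np,cv2
def load(n): return dict(np.load(n))
def P(c,pts,z=None):
    "pixels -> world; z: plane height, None: depth"
    T=c["world_from_camera"];out=[]
    for u,v in pts:
        r=np.array([(u-c["cx"])/c["fx"],(v-c["cy"])/c["fy"],1.])
        if z is None: s=c["depth"][int(round(v)),int(round(u))]
        else:
            w=T[:3,:3]@r; s=(z-T[2,3])/w[2]
        out.append(T[:3,:3]@(r*s)+T[:3,3])
    return np.array(out)
def cloud(c):
    h,w=c["depth"].shape;v,u=np.mgrid[:h,:w];d=c["depth"].astype(float)
    p=np.stack([(u-c["cx"])/c["fx"]*d,(v-c["cy"])/c["fy"]*d,d],-1)
    return p@c["world_from_camera"][:3,:3].T+c["world_from_camera"][:3,3]
E
python3 - <<'E'
from h import *
t=load("top0.npz");w=cloud(t);img=t["img"][:,:,::-1]
def crop(n,u0,v0,s,k): cv2.imwrite(n,cv2.resize(img[v0:v0+s*3//4,u0:u0+s],None,fx=k,fy=k,interpolation=cv2.INTER_CUBIC))
crop("pics/c_box.png",105,150,140,5);crop("pics/c_v.png",410,155,120,6)
def rect(m,name):
    p=w[m];r=cv2.minAreaRect(p[:,:2].astype(np.float32)*1000);print(name,m.sum(),np.round(r,1) if 0 else r,"meanz",p[:,2].mean())
def reg(u0,u1,v0,v1,z0,z1):
    m=np.zeros(w.shape[:2],bool);m[v0:v1,u0:u1]=1;return m&(w[...,2]>z0)&(w[...,2]<z1)&(t["depth"]>0)
rect(reg(100,240,150,285,.058,.075),"lid");rect(reg(100,240,150,285,.09,.11),"handle")
rect(reg(420,520,160,265,.005,.016),"vbase");rect(reg(420,520,160,265,.02,.05),"vsup");rect(reg(420,520,160,265,.038,.046),"vtop")
for nm,a in(("gauge",(245,290,110,170)),("coup",(315,342,128,160)),("jar",(345,385,108,150))):
    rect(reg(*a,.012,.07),nm)
E
```

```text
lid 7485 ((534.1483764648438, 265.87261962890625), (149.05154418945312, 184.32037353515625), 86.31655883789062) meanz 0.06441707513072645
handle 318 ((533.8663940429688, 265.4577941894531), (14.996825218200684, 63.67206573486328), 86.74922943115234) meanz 0.09739570628962238
vbase 2767 ((556.5807495117188, -306.26824951171875), (110.61933898925781, 150.47445678710938), 68.52056121826172) meanz 0.008992421536550554
vsup 1298 ((556.4949951171875, -306.3542785644531), (73.18002319335938, 125.12675476074219), 68.29154968261719) meanz 0.03347488312742488
vtop 492 ((556.7559814453125, -306.45135498046875), (73.04155731201172, 124.7130355834961), 68.40641784667969) meanz 0.04064301212378965
gauge 922 ((700.7005004882812, 92.28144836425781), (86.46392822265625, 62.97210693359375), 21.874897003173828) meanz 0.02347761491557479
coup 253 ((683.7566528320312, -26.940292358398438), (28.72165298461914, 29.24013328552246), 38.714874267578125) meanz 0.0365739870748481
jar 754 ((711.2830200195312, -93.890380859375), (52.19411087036133, 51.649879455566406), 26.007259368896484) meanz 0.04547821405344037
```

```bash
ls pics
```

```text
c_box.png
c_v.png
side0.png
top0.png
```

View pics/c_box.png

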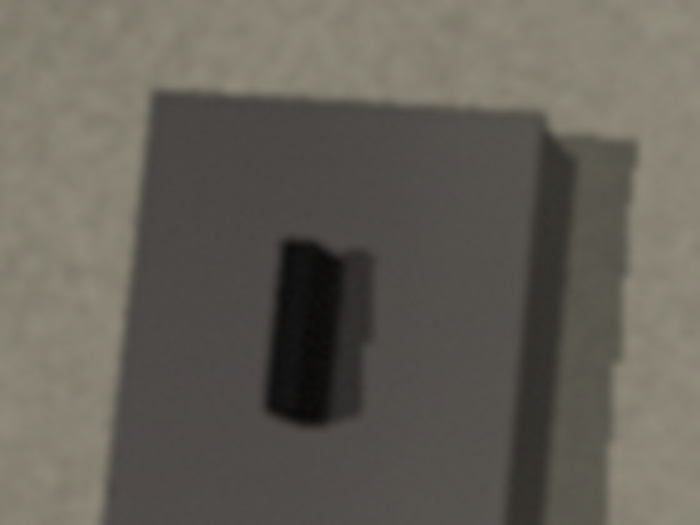

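View pics/c_v.png

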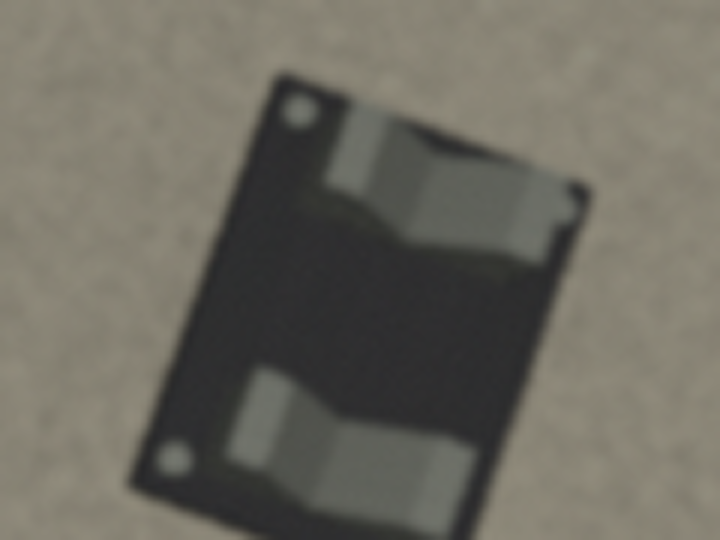

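```bash
cat >> h.py <<'E'
from scipy.spatial.transform import Rotation as R
def go(target,yaw_y,obs=None):
    "remaining shift in tool axes (mm) and rotation vector (deg, tool) to TCP target, tool x down, tool y at heading yaw_y deg (mod 180)"
    from bench import ctrl
    o=obs or ctrl.get_obs();q=o["eef_rot"];r=R.from_quat([q[1],q[2],q[3],q[0]])
    M=r.as_matrix();best=None
    for a in(yaw_y,yaw_y+180):
        y=np.array([np.cos(np.radians(a)),np.sin(np.radians(a)),0]);x=np.array([0,0,-1.])
        G=R.from_matrix(np.stack([x,y,np.cross(x,y)],1));rv=np.degrees((r.inv()*G).as_rotvec())
        if best is None or abs(rv[0])<abs(best[0][0]): best=(rv,G)
    d=np.array(target)-o["eef_pos"]
    print("t",round(float(o["time_s"]),3),"pos",np.round(o["eef_pos"]*1000,1),"yaw_y",round(float(np.degrees(np.arctan2(M[1,1],M[0,1]))),2),"x",np.round(M[:,0],3),"open",round(float(o["opening"]),3),"F",np.round(o["wrist_force"],1),"T",np.round(o["torque"],2),"q6",round(float(o["q"][5]),2))
    print("tool-now shift mm",np.round(r.inv().apply(d)*1000,1),"tool-goal shift",np.round(best[1].inv().apply(d)*1000,1),"rv deg",np.round(best[0],2))
E
python3 - <<'E'
from h import *
go([.534,.2656,.18],86.5)
# side camera check
s=load("side0.npz");w=cloud(s)
g=s["depth"]>0
def rect(lo,hi,z0,z1,n):
    m=g&(w[...,0]>lo[0])&(w[...,0]<hi[0])&(w[...,1]>lo[1])&(w[...,1]<hi[1])&(w[...,2]>z0)&(w[...,2]<z1)
    print(n,m.sum(),cv2.minAreaRect(w[m][:,:2].astype(np.float32)*1000),w[m][:,2].mean())
rect((.4,.15),(.66,.38),.06,.072,"lid");rect((.4,.15),(.66,.38),.097,.108,"handletop")
rect((.42,-.42),(.68,-.2),.005,.015,"vbase");rect((.42,-.42),(.68,-.2),.02,.046,"vsup")
E
```

```text
t 0.1 pos [ 237.9 -522.9  241.5] yaw_y -65.55 x [-0.     0.002 -1.   ] open 1.0 F [-0.1 -0.3 -0.9] T [0.   0.02 0.03] q6 -0.21
tool-now shift mm [  62.6 -595.1 -595.9] tool-goal shift [  61.5 -805.1 -247.4] rv deg [27.95  0.    0.09]
lid 7277 ((534.57763671875, 266.86920166015625), (151.4716033935547, 184.64523315429688), 86.51204681396484) 0.06668204393421905
handletop 301 ((534.640869140625, 267.0650939941406), (17.826244354248047, 63.09538650512695), 87.1250991821289) 0.09999457575827153
vbase 896 ((536.1622924804688, -319.8385009765625), (161.2266845703125, 180.84449768066406), 67.05487823486328) 0.01079754547473669
vsup 748 ((557.3492431640625, -306.79364013671875), (82.63716888427734, 128.69786071777344), 68.29723358154297) 0.033467618522558876
```

Emit:
drive_tool([
  [0,0,0,9.3,0,0,1],
  [0,0,0,9.3,0,0,1],
  [0,0,0,9.3,0,0,1],
  [0,-0.045,-0.014,0,0,0,1],
  [0,-0.045,-0.014,0,0,0,1],
  [0,-0.045,-0.014,0,0,0,1],
  [0,-0.045,-0.014,0,0,0,1],
  [0,-0.045,-0.014,0,0,0,1],
  [0,-0.045,-0.014,0,0,0,1],
  [0,-0.045,-0.014,0,0,0,1],
])

```text
time_s: 1.35
eef_pos: [0.3549, -0.2133, 0.2421]
eef_rot: [0.021, -0.707, 0.021, 0.707]
wrist_force: [0.6, -0.2, 0.8]
opening: 0.998
```

Emit:
drive_tool([
  [0,-0.045,-0.014,0,0,0,1],
  [0,-0.045,-0.014,0,0,0,1],
  [0,-0.045,-0.014,0,0,0,1],
  [0,-0.045,-0.014,0,0,0,1],
  [0,-0.045,-0.014,0,0,0,1],
  [0,-0.045,-0.014,0,0,0,1],
  [0,-0.045,-0.014,0,0,0,1],
  [0.01,-0.045,-0.014,0,0,0,1],
  [0.01,-0.045,-0.014,0,0,0,1],
  [0,0,0,0,0,0,1],
])

```text
time_s: 2.6
eef_pos: [0.5044, 0.1843, 0.2207]
eef_rot: [0.02, -0.706, 0.02, 0.708]
wrist_force: [-0.7, -0.2, 0.2]
opening: 0.999
```

```bash
python3 -c "
from h import *
go([.5343,.2662,.18],86.5)"
```

```text
t 2.6 pos [504.4 184.3 220.7] yaw_y -93.23 x [-0.003  0.    -1.   ] open 0.999 F [-0.7 -0.2  0.2] T [-0.01 -0.03 -0.03] q6 1.76
tool-now shift mm [ 40.6 -83.5 -25.4] tool-goal shift [ 40.7 -83.6 -24.9] rv deg [0.27 0.16 0.  ]
```

Emit:
drive_tool([
  [0.02,-0.042,-0.0125,0.27,0.16,0,1],
  [0.02,-0.0415,-0.0125,0,0,0,1],
  [0.03,0,0,0,0,0,1],
  [0,0,0,0,0,0,1],
  [0,0,0,0,0,0,1],
])

```text
time_s: 3.22
eef_pos: [0.5356, 0.2628, 0.1533]
eef_rot: [-0.023, 0.708, -0.023, -0.706]
wrist_force: [-0.1, -0.0, 0.2]
opening: 0.995
```

Run:
```python
from h import *
from bench import camera
go([.5343,.2662,.083],86.5)
for n in("side","top"):
    c=camera(n);np.savez(n+"1.npz",**c);cv2.imwrite(f"pics/{n}1.png",c["img"][:,:,::-1])
```

```text
t 3.225 pos [535.6 262.8 153.3] yaw_y -93.77 x [ 0.003 -0.    -1.   ] open 0.995 F [-0.1 -0.   0.2] T [-0.03  0.02 -0.02] q6 1.89
tool-now shift mm [70.3 -3.3  1.8] tool-goal shift [70.3 -3.3  1.5] rv deg [-0.27 -0.2   0.  ]
```

View pics/side1.png

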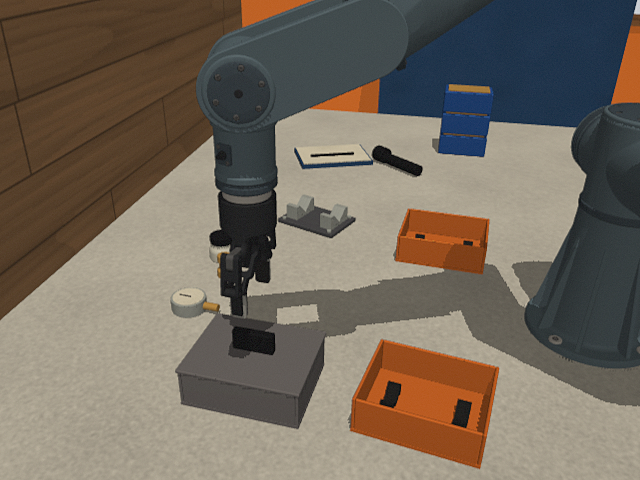

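Emit:
drive_tool([
  [0.02,-0.0033,0.0015,-0.2,-0.15,0,1],
  [0.02,0,0,0,0,0,1],
  [0.02,0,0,0,0,0,1],
  [0.01,0,0,0,0,0,1],
  [0,0,0,0,0,0,1],
  [0,0,0,0,0,0,1],
])

```text
time_s: 4.08
eef_pos: [0.5345, 0.2671, 0.0828]
eef_rot: [-0.022, 0.707, -0.022, -0.706]
wrist_force: [0.1, 0.4, 0.0]
opening: 1.0
```

Run:
```python
from h import *
go([.5343,.2662,.083],86.5)
```

```text
t 4.075 pos [534.5 267.1  82.8] yaw_y -93.51 x [ 0.001  0.    -1.   ] open 1.0 F [0.1 0.4 0. ] T [-0.03  0.01  0.01] q6 1.9
tool-now shift mm [-0.2  0.9  0.1] tool-goal shift [-0.2  0.9  0.1] rv deg [-0.01 -0.06  0.02]
```

Emit:
drive_tool([
  [0,0,0,0,0,0,-1],
  [0,0,0,0,0,0,-1],
  [0,0,0,0,0,0,-1],
  [0,0,0,0,0,0,-1],
  [0,0,0,0,0,0,-1],
  [0,0,0,0,0,0,-1],
  [0,0,0,0,0,0,-1],
  [0,0,0,0,0,0,-1],
])

```text
time_s: 5.08
eef_pos: [0.5343, 0.267, 0.0827]
eef_rot: [-0.022, 0.707, -0.022, -0.706]
wrist_force: [0.1, 0.3, 3.6]
opening: 0.152
```

Emit:
drive_tool([
  [-0.005,0,0,0,0,0,-1],
  [-0.01,0,0,0,0,0,-1],
  [-0.02,0,0,0,0,0,-1],
  [-0.025,0,0,0,0,0,-1],
  [-0.025,0,0,0,0,0,-1],
  [0,0,0,0,0,0,-1],
])

```text
time_s: 5.82
eef_pos: [0.536, 0.2676, 0.171]
eef_rot: [-0.022, 0.709, -0.021, -0.705]
wrist_force: [0.2, -0.6, -1.4]
opening: 0.152
```

Run:
```python
from h import *
from bench import camera
go([.53,.04,.115],86.5)
for n in("side","top"):
    c=camera(n);np.savez(n+"2.npz",**c);cv2.imwrite(f"pics/{n}2.png",c["img"][:,:,::-1])
```

```text
t 5.825 pos [536.  267.6 171. ] yaw_y -93.51 x [ 0.006  0.002 -1.   ] open 0.152 F [ 0.2 -0.6 -1.4] T [0.05 0.01 0.01] q6 1.9
tool-now shift mm [ 55.5 227.6  -7.6] tool-goal shift [ 56.  227.5  -8. ] rv deg [-0.01 -0.36  0.12]
```

View pics/side2.png

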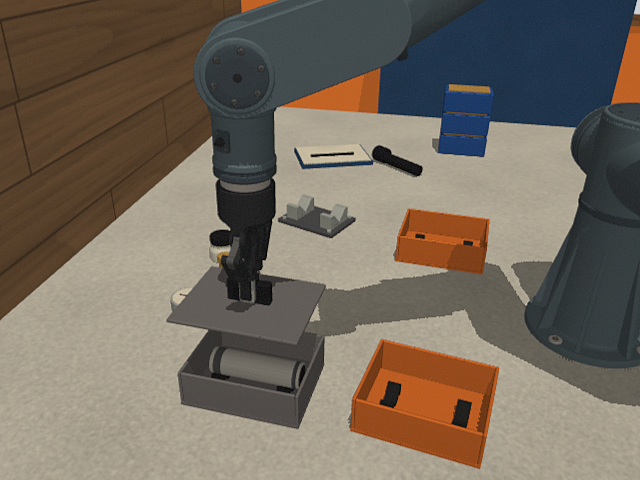

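Emit:
drive_tool([
  [0,0.015,0,0,0,0,-1],
  [0,0.03,-0.001,0,0,0,-1],
  [0,0.03,-0.001,0,0,0,-1],
  [0,0.03,-0.001,0,0,0,-1],
  [0,0.03,-0.001,0,0,0,-1],
  [0,0.03,-0.001,0,0,0,-1],
  [0,0.03,-0.001,0,0,0,-1],
  [0.01,0.02,-0.001,0,0,0,-1],
  [0.02,0.012,0,0,0,0,-1],
  [0.02,0,0,0,0,0,-1],
])

```text
time_s: 7.18
eef_pos: [0.526, 0.0382, 0.1158]
eef_rot: [0.022, -0.706, 0.022, 0.707]
wrist_force: [0.4, -0.0, -2.1]
opening: 0.151
```

Emit:
drive_tool([
  [0.02,0,0,0,0,0,-1],
  [0.02,0,0,0,0,0,-1],
  [0.02,0,0,0,0,0,-1],
  [0.015,0,0,0,0,0,-1],
  [0.005,0,0,0,0,0,-1],
  [0,0,0,0,0,0,-1],
])

```text
time_s: 7.92
eef_pos: [0.5269, 0.0398, 0.0371]
eef_rot: [0.022, -0.707, 0.022, 0.707]
wrist_force: [-0.4, -0.7, -1.4]
opening: 0.154
```

Run:
```python
from h import *
go([.53,.04,.0278],86.5)
```

```text
t 7.925 pos [526.9  39.8  37.1] yaw_y -93.52 x [-0.  0. -1.] open 0.154 F [-0.4 -0.7 -1.4] T [-0.05 -0.03 -0.02] q6 1.48
tool-now shift mm [ 9.3 -0.4 -3.1] tool-goal shift [ 9.3 -0.4 -3.1] rv deg [-0.02  0.02  0.  ]
```

Emit:
drive_tool([
  [0.003,0,0,0,0,0,-1],
  [0.003,0,0,0,0,0,-1],
  [0.002,0,0,0,0,0,-1],
  [0.001,0,0,0,0,0,-1],
  [0,0,0,0,0,0,-1],
])

```text
time_s: 8.55
eef_pos: [0.527, 0.04, 0.0283]
eef_rot: [-0.022, 0.707, -0.022, -0.707]
wrist_force: [0.4, 0.1, -2.1]
opening: 0.155
```

Emit:
drive_tool([
  [0.001,0,0,0,0,0,-1],
  [0,0,0,0,0,0,-1],
])

```text
time_s: 8.8
eef_pos: [0.5273, 0.0399, 0.0276]
eef_rot: [-0.022, 0.707, -0.022, -0.707]
wrist_force: [-0.4, 1.3, 1.9]
opening: 0.152
```

Emit:
drive_tool([
  [0,0,0,0,0,0,1],
  [0,0,0,0,0,0,1],
  [0,0,0,0,0,0,1],
  [0,0,0,0,0,0,1],
  [0,0,0,0,0,0,1],
  [-0.02,0,0,0,0,0,1],
  [-0.04,0,0,0,0,0,1],
  [-0.05,0,0,0,0,0,1],
  [-0.05,0,0,0,0,0,1],
  [0,0,0,0,0,0,1],
])

```text
time_s: 10.05
eef_pos: [0.5301, 0.0396, 0.1923]
eef_rot: [-0.021, 0.71, -0.022, -0.703]
wrist_force: [0.3, 0.3, -0.2]
opening: 1.0
```

Run:
```python
from h import *
from bench import camera
go([.5343,.2662,.18],86.5)
for n in("side","top"):
    c=camera(n);np.savez(n+"3.npz",**c);cv2.imwrite(f"pics/{n}3.png",c["img"][:,:,::-1])
    w=cloud(c);g=c["depth"]>0
    def rect(lo,hi,z0,z1,nm):
        m=g&(w[...,0]>lo[0])&(w[...,0]<hi[0])&(w[...,1]>lo[1])&(w[...,1]<hi[1])&(w[...,2]>z0)&(w[...,2]<z1)
        if m.sum()>5:print(n,nm,m.sum(),cv2.minAreaRect(w[m][:,:2].astype(np.float32)*1000),w[m][:,2].mean())
    rect((.4,.16),(.66,.38),.054,.065,"boxrim");rect((.45,.2),(.62,.33),.038,.052,"barrel-interior")
    rect((.45,.2),(.62,.33),.046,.0535,"barreltop")
    rect((.4,-.06),(.66,.14),.006,.02,"lid")
```

```text
t 10.05 pos [530.1  39.6 192.3] yaw_y -93.51 x [ 0.01  -0.001 -1.   ] open 1.0 F [ 0.3  0.3 -0.2] T [-0.02 -0.03  0.03] q6 1.48
tool-now shift mm [  12.  -226.5    9.8] tool-goal shift [  12.3 -226.5    9.7] rv deg [-0.01 -0.55 -0.05]
side boxrim 1948 ((534.4368896484375, 266.74761962890625), (149.1276397705078, 180.6209259033203), 86.29753112792969) 0.058295721974239274
side barrel-interior 1656 ((536.1495361328125, 242.8933563232422), (92.43343353271484, 166.3802490234375), 86.99283599853516) 0.04595439811438114
side barreltop 1260 ((536.1522216796875, 241.6173858642578), (89.15616607666016, 166.96484375), 87.30953979492188) 0.05038723378998798
side lid 4106 ((545.5255126953125, 34.890663146972656), (166.71499633789062, 221.81373596191406), 87.47509002685547) 0.01196857860019202
top boxrim 501 ((533.7864379882812, 265.47650146484375), (144.75225830078125, 179.4951934814453), 86.147705078125) 0.057591195505343924
top barrel-interior 59 ((591.3734741210938, 329.1822509765625), (2.6959311962127686, 55.578975677490234), 86.63433074951172) 0.045427149533375046
top barreltop 31 ((598.80419921875, 328.7820129394531), (2.4371516704559326, 40.73862075805664), 88.90518188476562) 0.04957780138502988
top lid 2669 ((526.8629760742188, 39.496376037597656), (147.9232177734375, 183.56768798828125), 86.37310791015625) 0.00954986954875216
```

View pics/top3.png

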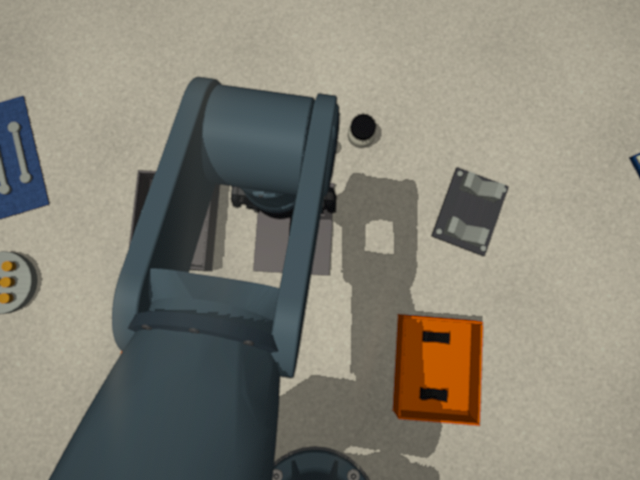

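View pics/side3.png

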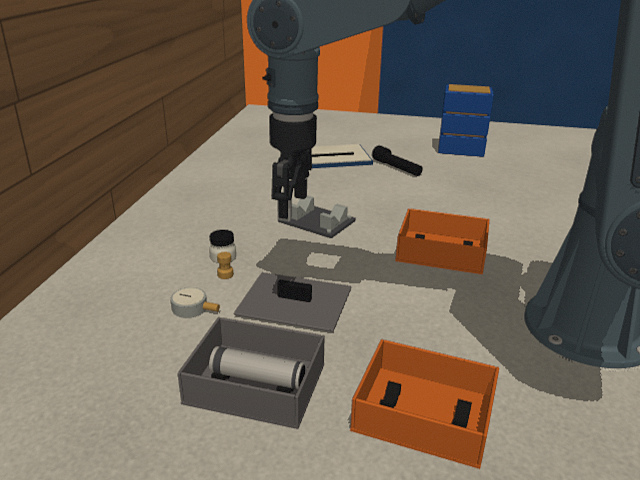

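The lid lies flat on the bench at about (290,302) in the side view, clear of the box, and the barrel is in its saddles at (255,367). Next I'll locate the barrel in the box frame.

Run:
```python
from h import *
c=load("side3.npz");w=cloud(c);g=c["depth"]>0
a=np.radians(-3.6);ex=np.array([np.cos(a),np.sin(a)]);ey=np.array([-ex[1],ex[0]])
d=w[...,:2]-[.5341,.2662];X=d@ex;Y=d@ey;Z=w[...,2]
m=g&(abs(X)<.08)&(abs(Y)<.028)&(Z>.036)&(Z<.058)
print(m.sum(),np.percentile(X[m]*1e3,[0,.5,2,98,99.5,100]),Z[m].max())
for lo in range(-80,80,20):
    k=m&(X*1e3>=lo)&(X*1e3<lo+20)
    if k.sum()<20: continue
    A=np.c_[2*Y[k],2*Z[k],np.ones(k.sum())];s=np.linalg.lstsq(A,Y[k]**2+Z[k]**2,rcond=None)[0]
    # fit with fixed r
    from scipy.optimize import least_squares
    f=least_squares(lambda p:np.hypot(Y[k]-p[0],Z[k]-p[1])-.02,[0,.033],loss="soft_l1",f_scale=.001).x
    print(lo,k.sum(),np.round(f*1e3,1))
img=c["img"][:,:,::-1][310:430,170:330];cv2.imwrite("pics/c_bar.png",cv2.resize(img,None,fx=5,fy=5,interpolation=cv2.INTER_CUBIC))
```

```text
1990 [-74.28356038 -73.94514443 -73.38667381  63.60406367  66.12839971
  67.06928265] 0.05718726369091309
-80 248 [ 0.9 33.3]
-60 287 [-0. 34.]
-40 286 [ 0.1 33.8]
-20 277 [-0.2 33.9]
0 268 [ 0.2 33.9]
20 275 [-0.  33.8]
40 260 [ 0.1 34. ]
60 89 [-0.2 33.7]
```

View pics/c_bar.png

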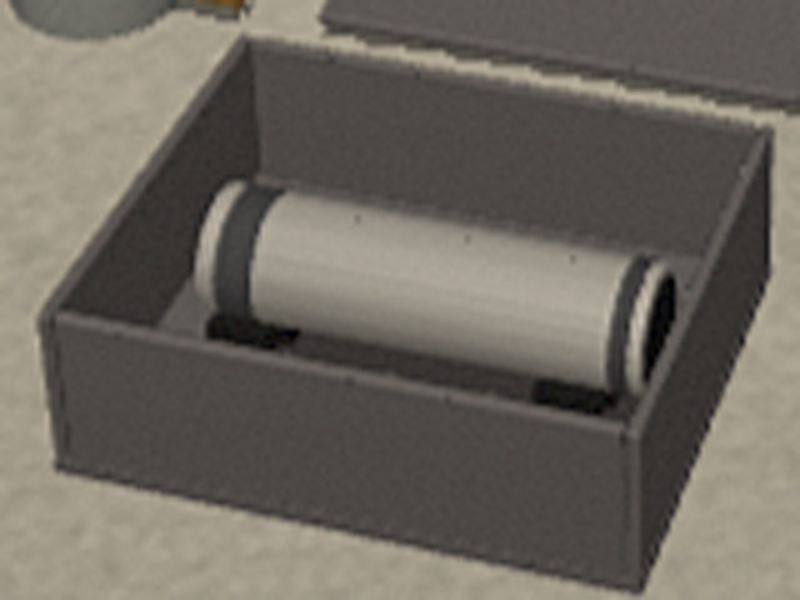

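Emit:
drive_tool([
  [0,-0.03,0.002,0,0,0,0.5],
  [0,-0.04,0.002,0,0,0,0.5],
  [0,-0.04,0.002,0,0,0,0.5],
  [0,-0.04,0.002,0,0,0,0.5],
  [0,-0.04,0.002,0,0,0,0.5],
  [0.02,-0.03,0,0,0,0,0.5],
  [0.03,-0.007,0,0,0,0,0.5],
  [0.02,0,0,0,0,0,0.5],
  [0,0,0,0,0,0,0.5],
  [0,0,0,0,0,0,0.5],
])

```text
time_s: 11.4
eef_pos: [0.5315, 0.2666, 0.1178]
eef_rot: [-0.022, 0.707, -0.022, -0.707]
wrist_force: [0.2, -0.1, 0.1]
opening: 0.749
```

Run:
```python
from h import *
go([.5306,.2664,.0245],86.4)
```

```text
t 11.4 pos [531.5 266.6 117.8] yaw_y -93.57 x [ 0.001  0.    -1.   ] open 0.749 F [ 0.2 -0.1  0.1] T [ 0.03 -0.01 -0.01] q6 1.9
tool-now shift mm [93.3  0.3  1. ] tool-goal shift [93.3  0.3  0.9] rv deg [ 0.03 -0.04  0.01]
```

Emit:
drive_tool([
  [0.02,0,0.001,0,0,0,0.5],
  [0.02,0,0,0,0,0,0.5],
  [0.02,0,0,0,0,0,0.5],
  [0.02,0,0,0,0,0,0.5],
  [0.01,0,0,0,0,0,0.5],
  [0.003,0,0,0,0,0,0.5],
  [0,0,0,0,0,0,0.5],
])

```text
time_s: 12.28
eef_pos: [0.5303, 0.2673, 0.0245]
eef_rot: [-0.022, 0.707, -0.022, -0.707]
wrist_force: [-0.5, -0.5, 0.3]
opening: 0.751
```

Run:
```python
from h import *
go([.5306,.2664,.0245],86.4)
```

```text
t 12.275 pos [530.3 267.3  24.5] yaw_y -93.51 x [ 0.001  0.    -1.   ] open 0.751 F [-0.5 -0.5  0.3] T [-0.03  0.    0.04] q6 1.9
tool-now shift mm [-0.   0.9 -0.4] tool-goal shift [-0.   0.9 -0.4] rv deg [ 0.09 -0.03  0.01]
```

Emit:
drive_tool([
  [0,0.0005,0,0,0,0,-1],
  [0,0,0,0,0,0,-1],
  [0,0,0,0,0,0,-1],
  [0,0,0,0,0,0,-1],
  [0,0,0,0,0,0,-1],
  [0,0,0,0,0,0,-1],
  [0,0,0,0,0,0,-1],
])

```text
time_s: 13.15
eef_pos: [0.5306, 0.2667, 0.0254]
eef_rot: [-0.022, 0.707, -0.022, -0.706]
wrist_force: [-1.9, -2.1, 6.3]
opening: 0.45
```

Run:
```python
from h import *
go([.5306,.2664,.0245],86.4)
```

```text
t 13.15 pos [530.6 266.7  25.4] yaw_y -93.51 x [ 0.001  0.    -1.   ] open 0.45 F [-1.9 -2.1  6.3] T [-0.35  0.25 -0.02] q6 1.9
tool-now shift mm [ 0.9  0.3 -0. ] tool-goal shift [ 0.9  0.3 -0. ] rv deg [ 0.09 -0.08  0.01]
```

Emit:
drive_tool([
  [-0.003,0,0,0,0,0,-1],
  [-0.007,0,0,0,0,0,-1],
  [-0.02,0,0,0,0,0,-1],
  [-0.03,0,0,0,0,0,-1],
  [-0.03,0,0,0,0,0,-1],
  [-0.03,0,0,0,0,0,-1],
  [-0.02,0,0,0,0,0,-1],
  [0,0,0,0,0,0,-1],
  [0,0,0,0,0,0,-1],
])

```text
time_s: 14.28
eef_pos: [0.5292, 0.2665, 0.1633]
eef_rot: [0.022, -0.706, 0.022, 0.707]
wrist_force: [-0.1, 0.0, -4.2]
opening: 0.449
```

Run:
```python
from h import *
from bench import camera
go([.5568,-.3064,.14],68.4)
n="side"
c=camera(n);np.savez(n+"4.npz",**c);cv2.imwrite(f"pics/{n}4.png",c["img"][:,:,::-1])
```

```text
t 14.275 pos [529.2 266.5 163.3] yaw_y -93.52 x [-0.002 -0.    -1.   ] open 0.449 F [-0.1  0.  -4.2] T [ 0.03 -0.01 -0.02] q6 1.9
tool-now shift mm [ 23.5 570.1 -62.7] tool-goal shift [  23.3  522.5 -236.5] rv deg [18.08  0.08 -0.04]
```

View pics/side4.png

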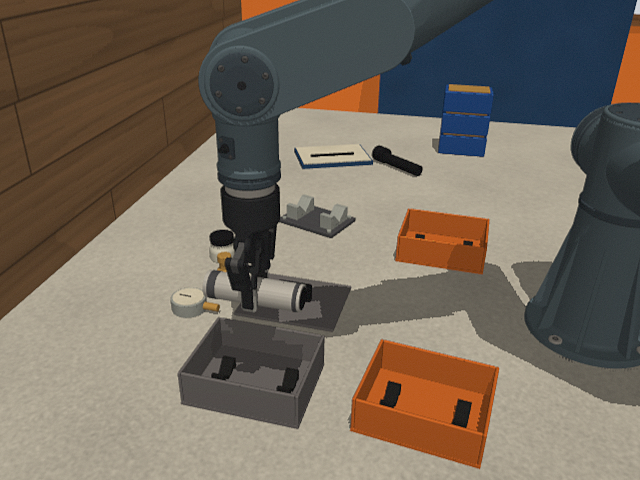

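Run:
```python
from h import *
from bench import ctrl
o=ctrl.get_obs();p=o["eef_pos"];q=o["eef_rot"];M=R.from_quat([q[1],q[2],q[3],q[0]]).as_matrix()
c=load("side4.npz");w=cloud(c);L=(w-p)@M*1e3;g=c["depth"]>0
m=g&(abs(L[...,2])<95)&(abs(L[...,1])<27)&(L[...,0]>-32)&(L[...,0]<20)
z=L[...,2][m];print(m.sum(),np.percentile(z,[0,.5,2,98,99.5,100]))
from scipy.optimize import least_squares
for lo in range(-90,90,15):
    k=m&(L[...,2]>=lo)&(L[...,2]<lo+15)
    if k.sum()<20: continue
    print(lo,k.sum(),np.round(least_squares(lambda s:np.hypot(L[...,1][k]-s[0],L[...,0][k]-s[1])-20,[0,-8],loss="soft_l1").x,1))
cv2.imwrite("pics/c_h.png",cv2.resize(c["img"][:,:,::-1][230:350,180:340],None,fx=5,fy=5,interpolation=cv2.INTER_CUBIC))
```

```text
2426 [-71.51123967 -70.34962037 -68.1419981   69.89885206  70.22378863
  70.71084839]
-75 195 [ 0.3 -8.8]
-60 292 [ 0.2 -9. ]
-45 234 [ 0.2 -8.8]
-30 120 [ 0.3 -9.5]
-15 39 [-6.8 -8.7]
0 304 [-1.  -9.6]
15 296 [ 0.2 -8.9]
30 297 [ 0.1 -8.9]
45 305 [ 0.1 -9. ]
60 344 [ 0. -9.]
```

View pics/c_h.png

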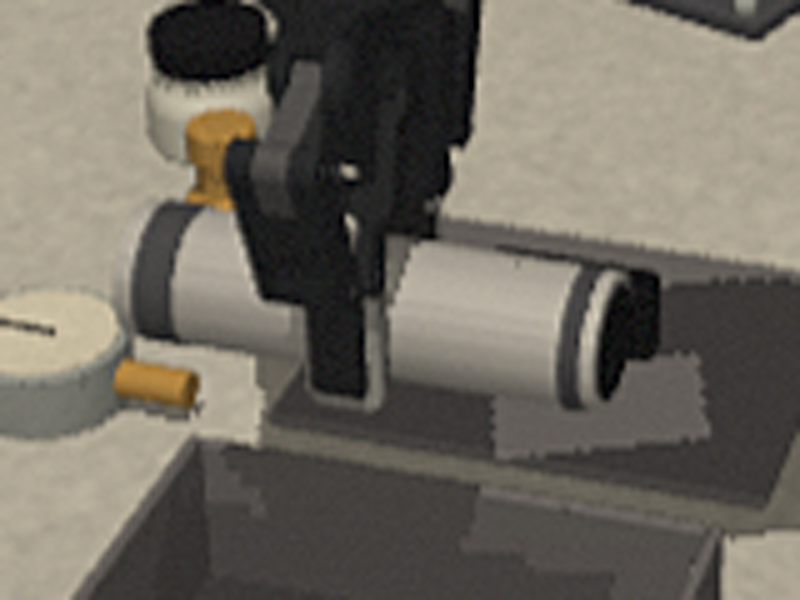

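Emit:
drive_tool([
  [0,0,0,6,0,0,-1],
  [0,0,0,6,0,0,-1],
  [0,0,0,6,0,0,-1],
  [0,0.02,-0.009,0,0,0,-1],
  [0,0.04,-0.018,0,0,0,-1],
  [0,0.04,-0.018,0,0,0,-1],
  [0,0.04,-0.018,0,0,0,-1],
  [0,0.04,-0.018,0,0,0,-1],
  [0,0.04,-0.018,0,0,0,-1],
  [0,0.04,-0.018,0,0,0,-1],
])

```text
time_s: 15.58
eef_pos: [0.5424, -0.0204, 0.1635]
eef_rot: [0.132, -0.694, 0.132, 0.695]
wrist_force: [1.4, -0.4, -3.0]
opening: 0.449
```

Emit:
drive_tool([
  [0,0.04,-0.018,0,0,0,-1],
  [0,0.04,-0.018,0,0,0,-1],
  [0,0.04,-0.018,0,0,0,-1],
  [0,0.04,-0.018,0,0,0,-1],
  [0,0.04,-0.018,0,0,0,-1],
  [0,0.04,-0.018,0,0,0,-1],
  [0,0.02,-0.009,0,0,0,-1],
  [0,0,0,0,0,0,-1],
  [0,0,0,0,0,0,-1],
])

```text
time_s: 16.7
eef_pos: [0.5564, -0.3018, 0.1636]
eef_rot: [0.132, -0.694, 0.131, 0.695]
wrist_force: [0.2, 0.6, -2.5]
opening: 0.448
```

Run:
```python
from h import *
from bench import camera
c=camera("top");np.savez("top5.npz",**c);cv2.imwrite("pics/top5.png",c["img"][:,:,::-1])
go([.5568,-.3064,.1],68.4)
```

```text
t 16.75 pos [ 556.7 -301.5  163.8] yaw_y -111.44 x [-0.001  0.001 -1.   ] open 0.448 F [ 0.3  0.3 -2.9] T [ 0.05  0.01 -0.01] q6 1.26
tool-now shift mm [63.8  4.6 -2. ] tool-goal shift [63.8  4.5 -1.9] rv deg [0.16 0.07 0.05]
```

Emit:
drive_tool([
  [0.02,0.0045,-0.002,0.16,0,0,-1],
  [0.03,0,0,0,0,0,-1],
  [0.03,0,0,0,0,0,-1],
  [0.02,0,0,0,0,0,-1],
  [0.01,0,0,0,0,0,-1],
  [0,0,0,0,0,0,-1],
  [0,0,0,0,0,0,-1],
])

```text
time_s: 17.62
eef_pos: [0.558, -0.3084, 0.0556]
eef_rot: [-0.133, 0.695, -0.133, -0.694]
wrist_force: [0.1, -0.1, -3.0]
opening: 0.444
```

Run:
```python
from h import *
from bench import camera
c=camera("side");np.savez("side5.npz",**c);cv2.imwrite("pics/side5.png",cv2.resize(c["img"][:,:,::-1][130:280,220:420],None,fx=4,fy=4,interpolation=cv2.INTER_CUBIC))
go([.5568,-.3064,.0375],68.4)
```

```text
t 17.675 pos [ 558.  -308.5   55.7] yaw_y -111.67 x [ 0.002 -0.002 -1.   ] open 0.448 F [ 0.4  0.3 -2.6] T [-0.01 -0.    0.01] q6 1.26
tool-now shift mm [18.2 -1.5  1.9] tool-goal shift [18.2 -1.5  1.9] rv deg [-0.07 -0.14 -0.04]
```

View pics/side5.png

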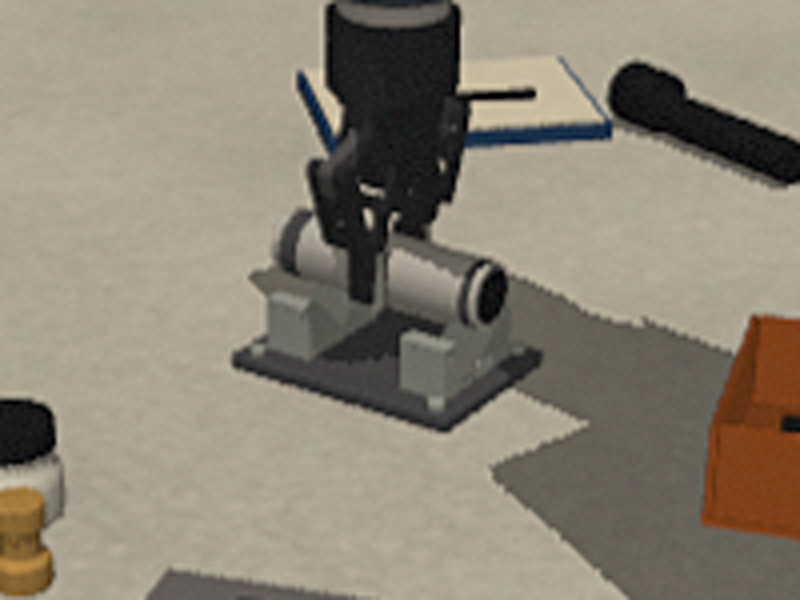

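The barrel is above the V with the fingers in the gap. I'll apply the small correction and lower slowly.

Emit:
drive_tool([
  [0.003,-0.0015,0.0019,0,-0.1,0,-1],
  [0.005,0,0,0,0,0,-1],
  [0.004,0,0,0,0,0,-1],
  [0,0,0,0,0,0,-1],
  [0,0,0,0,0,0,-1],
])

```text
time_s: 18.3
eef_pos: [0.556, -0.3058, 0.0423]
eef_rot: [0.133, -0.694, 0.133, 0.695]
wrist_force: [-1.1, -0.7, -3.5]
opening: 0.45
```

Run:
```python
from h import *
go([.5568,-.3064,.0375],68.4)
```

```text
t 18.3 pos [ 556.  -305.8   42.3] yaw_y -111.68 x [-0.001  0.001 -1.   ] open 0.45 F [-1.1 -0.7 -3.5] T [-0.05 -0.04  0.01] q6 1.26
tool-now shift mm [ 4.8  0.3 -1. ] tool-goal shift [ 4.8  0.3 -1. ] rv deg [-0.08  0.09  0.  ]
```

Emit:
drive_tool([
  [0.002,0.0003,-0.001,0,0.08,0,-1],
  [0.001,0,0,0,0,0,-1],
  [0,0,0,0,0,0,-1],
])

```text
time_s: 18.68
eef_pos: [0.5568, -0.3063, 0.0393]
eef_rot: [0.133, -0.694, 0.133, 0.695]
wrist_force: [-0.8, 0.3, -2.5]
opening: 0.449
```

Emit:
drive_tool([
  [0.001,0,0,0,0,0,-1],
  [0,0,0,0,0,0,-1],
])

```text
time_s: 18.92
eef_pos: [0.5571, -0.3062, 0.0387]
eef_rot: [-0.133, 0.695, -0.133, -0.694]
wrist_force: [1.4, 1.8, -0.7]
opening: 0.453
```

Run:
```python
from h import *
go([.5568,-.3064,.0375],68.4)
```

```text
t 18.925 pos [ 557.1 -306.2   38.7] yaw_y -111.66 x [ 0.  0. -1.] open 0.453 F [ 1.4  1.8 -0.7] T [ 0.36 -0.12  0.09] q6 1.26
tool-now shift mm [1.2 0.3 0.2] tool-goal shift [1.2 0.3 0.2] rv deg [-0.06 -0.02  0.02]
```

Emit:
drive_tool([
  [0.0005,-0.0004,0,0,0,0,-1],
  [0,0,0,0,0,0,-1],
  [0,0,0,0,0,0,-1],
])

```text
time_s: 19.3
eef_pos: [0.5573, -0.3061, 0.0385]
eef_rot: [-0.133, 0.695, -0.133, -0.694]
wrist_force: [-0.4, 3.0, 5.7]
opening: 0.447
```

```bash
cat > f.py <<'E'
from h import *
from bench import ctrl
o=ctrl.get_obs();a=np.radians(-21.6);c,s=np.cos(a),np.sin(a);B=np.array([[c,s,0],[-s,c,0],[0,0,1]])
print("block frame F",np.round(B@o["wrist_force"],1),"T",np.round(B@o["torque"],2))
go([.5568,-.3064,.0375],68.4,o)
E
python3 f.py
```

```text
block frame F [-1.5  2.7  5.7] T [0.36 0.28 0.26]
t 19.3 pos [ 557.3 -306.1   38.5] yaw_y -111.66 x [ 0.001 -0.    -1.   ] open 0.447 F [-0.4  3.   5.7] T [0.44 0.13 0.26] q6 1.26
tool-now shift mm [1.  0.4 0.3] tool-goal shift [1.  0.4 0.3] rv deg [-0.06 -0.04 -0.01]
```

Run:
```python
from bench import camera
import runpy
for i in range(4):
    camera("top"); runpy.run_path("f.py")
```

```text
block frame F [-2.8  1.9  5.1] T [0.32 0.24 0.17]
t 19.35 pos [ 557.3 -306.1   38.5] yaw_y -111.66 x [ 0. -0. -1.] open 0.448 F [-1.9  2.8  5.1] T [0.38 0.11 0.17] q6 1.26
tool-now shift mm [1.  0.5 0.3] tool-goal shift [1.  0.5 0.3] rv deg [-0.06 -0.03 -0.01]
block frame F [-1.4  1.8  4.8] T [0.34 0.22 0.21]
t 19.4 pos [ 557.3 -306.1   38.5] yaw_y -111.66 x [ 0. -0. -1.] open 0.45 F [-0.6  2.2  4.8] T [0.39 0.08 0.21] q6 1.26
tool-now shift mm [1.  0.4 0.3] tool-goal shift [1.  0.4 0.3] rv deg [-0.06 -0.03 -0.01]
block frame F [-2.3  1.8  5.3] T [0.31 0.21 0.22]
t 19.45 pos [ 557.3 -306.1   38.5] yaw_y -111.66 x [ 0. -0. -1.] open 0.45 F [-1.4  2.5  5.3] T [0.37 0.08 0.22] q6 1.26
tool-now shift mm [1.  0.4 0.3] tool-goal shift [1.  0.4 0.3] rv deg [-0.06 -0.03 -0.01]
block frame F [-1.9  2.4  5.6] T [0.33 0.29 0.22]
t 19.5 pos [ 557.3 -306.1   38.5] yaw_y -111.66 x [ 0. -0. -1.] open 0.452 F [-0.9  2.9  5.6] T [0.41 0.15 0.22] q6 1.26
tool-now shift mm [1.  0.4 0.3] tool-goal shift [1.  0.4 0.3] rv deg [-0.06 -0.03 -0.01]
```

Emit:
drive_tool([
  [0,-0.0002,0.0003,-0.3,0,0,-1],
  [0,0,0,0,0,0,-1],
  [0,0,0,0,0,0,-1],
])

```text
time_s: 19.88
eef_pos: [0.5573, -0.3061, 0.0384]
eef_rot: [-0.131, 0.695, -0.131, -0.694]
wrist_force: [1.5, 2.2, 5.2]
opening: 0.447
```

```bash
python3 f.py; python3 -c "
from bench import camera
camera('top')";python3 f.py
```

```text
block frame F [0.5 2.6 5.2] T [ 0.36 -0.03 -0.06]
t 19.875 pos [ 557.3 -306.1   38.4] yaw_y -111.4 x [ 0.001 -0.001 -1.   ] open 0.447 F [1.5 2.2 5.2] T [ 0.32 -0.16 -0.06] q6 1.26
tool-now shift mm [0.9 0.5 0.3] tool-goal shift [0.9 0.5 0.3] rv deg [ 0.2  -0.08 -0.01]
block frame F [0.5 1.7 4.8] T [ 0.32 -0.08 -0.09]
t 19.925 pos [ 557.3 -306.1   38.4] yaw_y -111.4 x [ 0.001 -0.001 -1.   ] open 0.452 F [1.1 1.4 4.8] T [ 0.27 -0.19 -0.09] q6 1.26
tool-now shift mm [0.9 0.5 0.3] tool-goal shift [0.9 0.5 0.3] rv deg [ 0.2  -0.08 -0.01]
```

Emit:
drive_tool([
  [0.0004,-0.0003,0.0,0,0,0,-1],
  [0,0,0,0,0,0,-1],
  [0,0,0,0,0,0,-1],
])

```text
time_s: 20.3
eef_pos: [0.5573, -0.3061, 0.0384]
eef_rot: [-0.131, 0.695, -0.132, -0.694]
wrist_force: [0.5, 1.8, 7.0]
opening: 0.45
```

```bash
python3 f.py; python3 -c "
from bench import camera
camera('top')";python3 f.py
```

```text
block frame F [-0.2  1.8  7. ] T [ 0.29  0.14 -0.06]
t 20.3 pos [ 557.3 -306.1   38.4] yaw_y -111.4 x [ 0.001 -0.001 -1.   ] open 0.45 F [0.5 1.8 7. ] T [ 0.32  0.03 -0.06] q6 1.26
tool-now shift mm [0.9 0.5 0.3] tool-goal shift [0.9 0.5 0.3] rv deg [ 0.2  -0.07 -0.03]
block frame F [-0.4  0.9  8.2] T [ 0.22  0.2  -0.08]
t 20.35 pos [ 557.3 -306.1   38.4] yaw_y -111.4 x [ 0.001 -0.001 -1.   ] open 0.454 F [-0.   1.   8.2] T [ 0.27  0.11 -0.08] q6 1.26
tool-now shift mm [0.9 0.5 0.3] tool-goal shift [0.9 0.5 0.3] rv deg [ 0.2  -0.07 -0.03]
```

Emit:
drive_tool([
  [0.0002,-0.0001,0.0,0,-0.08,0,-1],
  [0,0,0,0,0,0,-1],
  [0,0,0,0,0,0,-1],
  [0,0,0,0,0,0,-1],
  [0,0,0,0,0,0,-1],
])

```text
time_s: 20.98
eef_pos: [0.5573, -0.306, 0.0384]
eef_rot: [0.131, -0.695, 0.132, 0.695]
wrist_force: [-1.2, 1.8, 8.6]
opening: 0.453
```

Run:
```python
from bench import camera
import runpy,numpy as np,cv2
for i in range(4):
    for n in("top","side"):
        c=camera(n);np.savez(n+"6.npz",**c);cv2.imwrite(f"pics/{n}6.png",c["img"][:,:,::-1])
    runpy.run_path("f.py")
from h import *
from bench import ctrl
c=load("side6.npz");w=cloud(c);g=c["depth"]>0
a=np.radians(-21.6);ex=np.array([np.cos(a),np.sin(a)]);ey=np.array([-ex[1],ex[0]])
d=w[...,:2]-[.5568,-.3064];X=d@ex*1e3;Y=d@ey*1e3;Z=w[...,2]*1e3
m=g&(abs(X)<90)&(abs(Y)<22)&(Z>44)&(Z<69)
print(np.percentile(X[m],[0,.5,2,98,99.5,100]))
from scipy.optimize import least_squares
for lo in range(-75,75,15):
    k=m&(X>=lo)&(X<lo+15)
    if k.sum()>20: print(lo,k.sum(),np.round(least_squares(lambda s:np.hypot(Y[k]-s[0],Z[k]-s[1])-20,[0,46],loss="soft_l1").x,1))
cv2.imwrite("pics/c6.png",cv2.resize(c["img"][:,:,::-1][130:280,220:420],None,fx=4,fy=4,interpolation=cv2.INTER_CUBIC))
```

```text
block frame F [-1.8  1.1  9.4] T [ 0.23  0.24 -0.08]
t 21.075 pos [ 557.3 -306.    38.3] yaw_y -111.4 x [-0.    -0.001 -1.   ] open 0.45 F [-1.3  1.7  9.4] T [ 0.3   0.14 -0.08] q6 1.26
tool-now shift mm [0.8 0.5 0.3] tool-goal shift [0.8 0.5 0.3] rv deg [ 0.2   0.01 -0.04]
block frame F [-2.4  1.4  9.5] T [ 0.23  0.32 -0.04]
t 21.175 pos [ 557.3 -306.    38.4] yaw_y -111.4 x [-0.    -0.001 -1.   ] open 0.455 F [-1.7  2.1  9.5] T [ 0.33  0.22 -0.04] q6 1.26
tool-now shift mm [0.9 0.5 0.3] tool-goal shift [0.9 0.5 0.3] rv deg [ 0.2   0.01 -0.04]
block frame F [-1.7  1.1  9.4] T [ 0.18  0.31 -0.06]
t 21.275 pos [ 557.3 -306.    38.4] yaw_y -111.39 x [-0.    -0.001 -1.   ] open 0.448 F [-1.2  1.7  9.4] T [ 0.28  0.22 -0.06] q6 1.26
tool-now shift mm [0.9 0.5 0.3] tool-goal shift [0.9 0.5 0.3] rv deg [ 0.21  0.01 -0.04]
block frame F [-2.3  1.6  9. ] T [ 0.17  0.31 -0.03]
t 21.375 pos [ 557.3 -306.    38.4] yaw_y -111.4 x [-0.    -0.001 -1.   ] open 0.45 F [-1.6  2.3  9. ] T [ 0.27  0.23 -0.03] q6 1.26
tool-now shift mm [0.9 0.5 0.3] tool-goal shift [0.9 0.5 0.3] rv deg [ 0.2   0.01 -0.04]
[-72.37839308 -71.76662858 -71.16475527  67.9052063   71.15877593
  72.68137759]
-75 111 [ 2.4 42.3]
-60 76 [-0.1 47.1]
-45 79 [-0.1 47.3]
-30 77 [-0.2 47. ]
-15 58 [-2.7 48.6]
15 27 [-0.4 48.6]
30 38 [-0.4 50. ]
45 67 [-0.4 47. ]
60 47 [-0.  46.5]
```

View pics/c6.png

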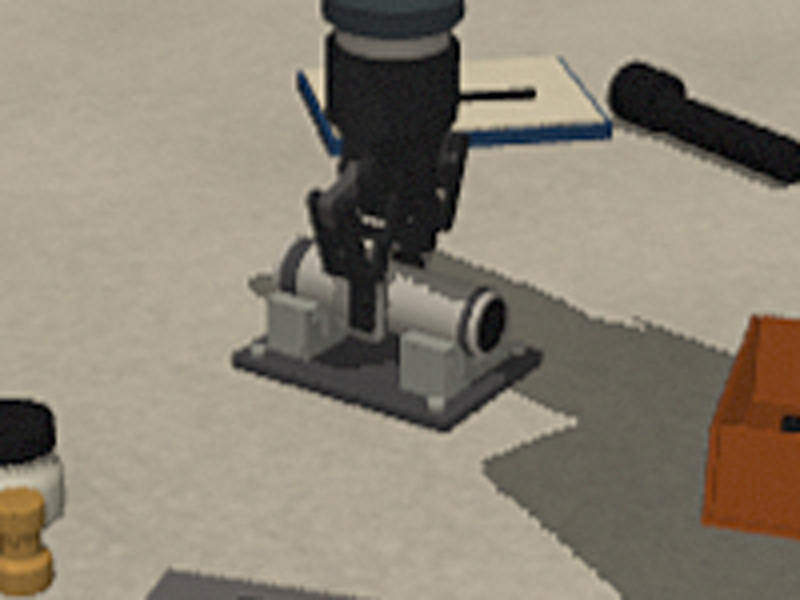

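View pics/side6.png

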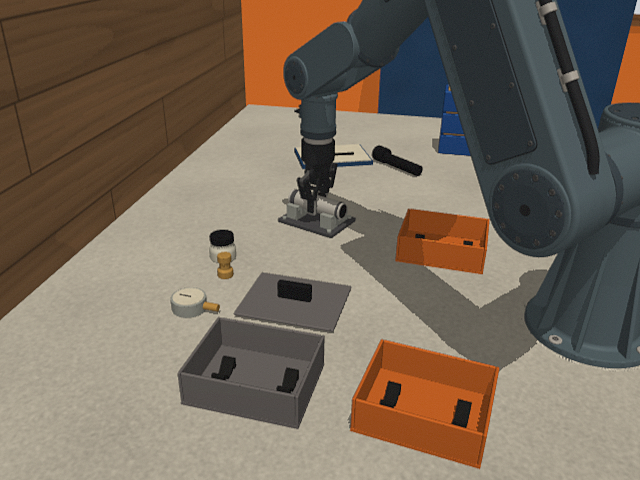

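View pics/top6.png

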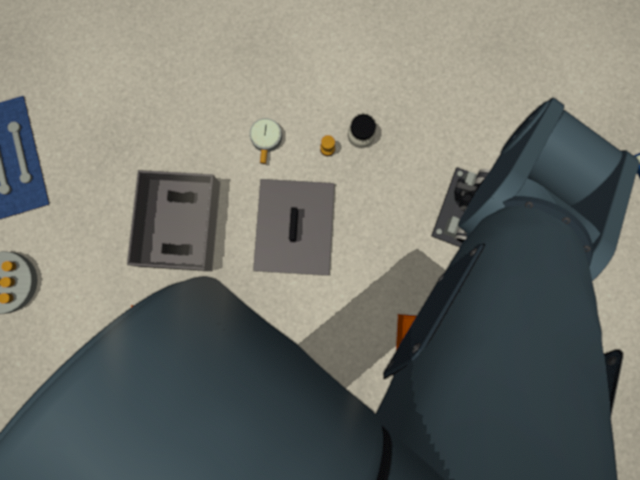

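The barrel sits level and centred in the V, with the end supports showing either side of the gripper in the side view at about (318,212). Force is steady at about 9.3 N, and the lid, gauge, coupling and jar are in place.

Run:
```python
from bench import hand_in
print(hand_in())
```

```text
the job is handed in; nothing more can be done
None
```

The job is done and handed in at about 21.4 s. The lid is on the bench, and the barrel is in the V-block, still gripped and pressed down.

- **Lid:** it lies flat and right way up at about (0.527, 0.040), roughly 75 mm clear of the box.
- **Barrel position:** the ends measured -72 and about +71 mm along the block, so it is centred to about 1 mm. The axis height fitted 47.1 and 47.0 mm over the two supports, against 46.3 mm expected. The side camera read about 0.8 mm high earlier too, so I take it as seated and level.
- **Press:** the last wrist readings were steady at 9.0 to 9.5 N downward. The barrel's own weight, about 3 to 4 N, adds to that on the faces. Side loads were about 1 to 1.6 N across the groove and about 2 N along it. I judged from the wrist force and moment, not from a direct view, that all four contacts carry load.
- **Bystanders:** the gauge, grease jar, coupling and orange look-alikes stood where they started in the last pictures. In the last top view the arm hid most of the look-alikes, so I checked those in the side view.

**Small disagreements:**
- The measured tool position was about 0.5 mm off my block-centre estimate, and the yaw differed by 0.2°. I followed the contact forces there.
- The curve fits near the fingers and at the -x end of the barrel were unreliable, so I ignored them.

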